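# Clamp a re-faced grid scraper in the bench screw press

### The arm

A 6-joint arm with a two-finger parallel gripper is mounted at the origin on the work surface. World frame = base frame: x ahead of the robot, y to its left, z up, the work surface at z = 0. Lengths are in mm, angles in rad, forces in N, time in s.
With the tool pointing down it reaches from about 350 to 975 mm from the base axis. Payload 7.1 kg.
Tool frame: the origin (TCP) lies midway between the tips of the shut fingers; the grasp point (between the pads) lies 19 mm behind it (ctrl.grip_depth is the distance from the TCP to the grasp point, in mm); z points along the fingers, y is the line along which they close (so a half turn about z gives the same grasp; the last joint's range is limited). The gripper opens to 88 mm and grips with 3 to 60 N. Pads are 20 mm wide; open, the fingers measure 115 mm over their backs; the gripper's body (75 mm by 178 mm) begins 61 mm behind the grasp point.
Start: joints at [-1.342, 0.423, 1.63, -0, 1.089, -0.019], TCP at [153.314, -605.887, 222.675] pointing down, gripper open.
Joint ranges: [-3, 3], [-0.9, 2.11], [0.09, 2.58], [-1.31, 4.45], [0.11, 2.69], [-2.54, 2.54]. Speed limits (rad/s): [2.39, 2.39, 3.01, 3.14, 3.14, 3.14].

### API

Orientations are given as a rotation vector (axis times angle).
In Python, from workcell import ctrl, cams gives the robot as it stands.
- The arm moves only by the tool move_arm, never from a script. Its argument "steps" is a list of rows, each a list of 3 entries, a list of its own where there are three numbers: the shift along the tool's x, y, z in units of 25 mm (1.0 is 25 mm), then the turn about the tool's z in units of 5 degrees (1.0 is 5 degrees), then the closure, from 0 (fully open) to 1 (shut). A call has 1 to 20 rows; each row shifts and turns the commanded pose from where the row before left it, along the tool's axes as they then stand; what a row does not reach is not made up. A row lasts 1/12 s, in which the tool goes at most 41.7 mm and 7.16 degrees, less where a joint would pass 70% of its speed; a pose out of reach is approached as far as the arm can. A call is refused whole if a number of a shift passes 1 or a number of a turn 1, either way. A call with a gripper value outside its range is refused whole. The fingers move at their own pace and stop on an object; the grip force is fixed at half the most. Time passes only in rows, so rows that do not move let the fingers close. It gives the time, the measured TCP pose, the force, the opening and the grip force at its end, in the units of the state.
- ctrl.get_obs(): the state, without advancing time (a new reading comes with each control period).
- cams.get_image(name): name is "scene" or "top"; returns a dict with "image" (400x640x3 uint8, red, green, blue), "camera_matrix" (3x3 intrinsics, pixels), "xyz" and "rotation" of the camera in the world. Camera axes: x right, y down, z forward; pixel columns grow to the right and rows downward; lengths in mm; the calibration is good to about 2 mm. A picture is of the moment at which its call begins. There is no depth.
- ctrl.close_job(): hands the job in; it is judged then, once.
Trained networks look in the newest picture that a camera, given by its name, has taken for a name from the list of things; names that differ only in an ending like _2 or _b are one class to them, and where a whole thing is asked for, a point or a joint stands for the part that bears it (a point fixed in the world has none). Each returns a list of dicts, best first, with "p" (0 to 1); they miss things now and then, are a little off and sometimes report something else, mostly with a low value. They report only what shows in the picture. A call takes as long as a camera call.
- cams.boxes_of(camera, thing): "rect" ([centre column, centre row, width, height] in pixels, round what is visible of it).
- cams.cut_out(camera, thing): "pixels" (400x640 bool, what is visible of it) and "rect" ([centre column, centre row, width, height] in pixels, round what is visible of it).
The state is a dict: "t": time; "qpos": joint angles; "qvel": joint speeds; "joint_torque": joint torques, N m; "ee_pos": TCP position; "orientation": TCP orientation; "ft_force": force on the tool from outside, world axes, zero at the start; "moment": the same for the moment, N m; "width": finger opening in mm; "grasp_force": force on a finger pad.
Only numpy, scipy, OpenCV 4.12 (cv2) and the standard library are available. Lean on these libraries where they do the work, as an engineer would, in place of code of your own. Each camera call takes 0.05 s, during which the arm holds its last target. There are 200 camera calls.

### The job

The dark facing has just been glued onto the wooden grid scraper: lay the scraper flat on the bed of the bench screw press, face up, its blade centred under the platen and its handle sticking straight out at the front. Then wind the crank clockwise until the platen just touches down on the facing, give it half a turn more, no more than that, and let go. Leave the other things on the shelf where they are.

Things in the scene. Friction and masses are not known exactly. Their poses are not given: they have to be found in the camera images.
- press: grey iron bench screw press, fixed. Base 130 (x) x 230 (y) x 22 mm, its flat top is the bed. Two steel pillars, 22 mm diameter (38 mm collars at the foot), stand 88 mm left and right of the centre and carry the crosshead; front and back are open. Origin: centre of the base's underside, on the screw's axis; -x is the front (the robot's side), z up.
- bed (a point): centre of the top of the press's bed, on the screw's axis, 22 mm above the shelf; axes as the press's
- crosshead (a point): middle of the underside of the press's crosshead, 122 mm above the shelf, on the screw's axis; the crosshead is 44 mm deep (x), 222 mm wide (y), 38 mm high. Under it, on the screw's foot, hangs the platen: a steel plate 70 x 70 x 14 mm that goes up and down, does not turn and is sprung (starts to yield at 220 N, then 18 N per mm). Its underside starts 62 to 66 mm above the shelf.
- hub (a point): crank's hub (30 mm diameter, 7 mm higher in its middle) on the screw's axis, level with the top of the crank arm. Winding the crank clockwise seen from above lowers screw, crank, grip and platen by 10 mm per turn; 1 to 2.2 turns bring the platen down on the facing; The stiff greased thread drags steadily and stays where it is left.
- knob: revolving wooden grip of the crank, upright, 24 mm diameter, 48 mm high, free to spin. Origin: centre of its lower end, on the crank arm, 60 mm from the screw's axis, 204 to 208 mm above the shelf. Starts anywhere from back-left to right of the press. To keep it moving takes a push of 9.5 N along its circle; at touch-down that rises to 15.5 N within 1/15 turn, and to 17 N half a turn on.
- scraper: wooden grid scraper (paddle) lying flat. Blade 80 x 80 x 18 mm with a dark facing 70 x 72 mm on top, planed by hand: together 22 to 30 mm thick (not known beforehand). Neck 56 mm wide to 65 mm behind the blade's centre, then handle 30 wide, 20 thick. 0.15 to 0.24 kg, balances 45 mm behind the origin. Origin: underside of the blade's centre; +x away from the handle, z up.
- neck (a point): where the scraper's neck meets the handle, 65 mm behind the blade's centre (scraper's -x), on the underside
- tongs: a pair of stainless steel tongs lying flat, 250 mm long, 60 mm wide at the jaws, 22 mm high; not to be disturbed. Origin: its underside, near its middle
- brush: a black silicone basting brush lying flat, 225 mm long, 42 mm wide, 14 mm high; not to be disturbed. Origin: its underside, near its middle
- shaker: a red plastic spice shaker with flip-top lid, upright, 48 mm diameter, 86 mm high; not to be disturbed. Origin: its underside
- ramekin: a white ceramic ramekin, 84 mm diameter, 45 mm high; not to be disturbed. Origin: its underside
- clip: a small aluminium grill clamp, 85 x 26 x 20 mm, with two 140 mm steel skewers held across its jaws; not to be disturbed. Origin: its underside, near its middle
- jar: an amber glass jar with steel cap, 60 mm diameter, 85 mm high; not to be disturbed. Origin: its underside
- mill: a turned dark wooden pepper mill, upright, 52 mm diameter, 135 mm high; not to be disturbed. Origin: its underside

How it is judged (in metres and radians):
On the way, in this order (a step that is already met when the one before it is completed fails the run):
1. the scraper lies on the bed under the platen, let go, the platen still clear of it (horizontal distance between scraper and bed below 0.015 m and angle between the x axis of scraper and the x axis of press, either way round below 0.2 rad and z of scraper in the frame of bed between -0.003 and 0.003 m and angle between scraper's own z axis and vertical below 0.06 rad and x of neck in the frame of bed below -0.03 m and contact force between the fingers and scraper below 0.1 N and contact force between press and scraper below 6 N), for 0.2 s.
2. the platen has come down on the facing (horizontal distance between scraper and bed below 0.015 m and angle between the x axis of scraper and the x axis of press, either way round below 0.2 rad and z of scraper in the frame of bed between -0.003 and 0.003 m and angle between scraper's own z axis and vertical below 0.06 rad and x of neck in the frame of bed below -0.03 m and contact force between press and scraper above 40 N), for 0.05 s.
At the end, for the whole second after the job is handed in: The scraper lies flat on the bed, blade centre within 15 mm of the screw's axis, handle out at the front within 0.2 rad, clamped by half a turn past touch-down, give or take an eighth of a turn (platen and bed forces together 556 to 644 N); all at rest (horizontal distance between scraper and bed below 0.015 m and angle between the x axis of scraper and the x axis of press, either way round below 0.2 rad and z of scraper in the frame of bed between -0.003 and 0.003 m and angle between scraper's own z axis and vertical below 0.06 rad and x of neck in the frame of bed below -0.03 m and contact force between press and scraper between 556 and 644 N and linear speed of each of scraper, knob below 0.01 m/s).
It fails at once if the press is overwound: platen and bed together press on the scraper with more than 702 N (about 0.8 turn past touch-down) (contact force between press and scraper above 702 N).
It fails at once if another thing on the shelf is pushed more than 30 mm from its place (distance of any of tongs, brush, shaker, ramekin, clip, jar, mill from where it was at the start of the episode above 0.03 m).
It also fails if it takes over 72 s, if anything falls off the work surface, if the arm or the gripper's body presses on something with over 40 N, if the wrist force passes 120 N, or if a joint passes its speed limit or range.

## Working session

There is one attempt and no reset: what is moved stays moved. The work goes in short steps, Python scripts to look and compute and a tool call to move; the robot and the scene stay as the last step left them, time stands still between calls to the robot, and variables do not carry over. Pictures are saved under pics/ and viewed, at most 10 in all, crops included, and the job is handed in when it is done.

Besides the shell and the picture viewer there is one more tool, called after "Request:" as name(argument=value, ...), one argument or row to a line, values as JSON. move_arm: Moves the arm, as the interface text tells. Its arguments: {"type":"object","properties":{"steps":{"type":"array"}},"required":["steps"]}

```bash
mkdir -p pics; cat > h.py <<'E'
import numpy as np, cv2
from workcell import ctrl, cams
def cam(n,save=None):
    d=cams.get_image(n)
    if save: cv2.imwrite(save,d["image"][:,:,::-1])
    return d
def ray(d,px,z):
    K=np.array(d["camera_matrix"]);R=np.array(d["rotation"]);c=np.array(d["xyz"])
    if R.shape!=(3,3): R=cv2.Rodrigues(R.astype(float))[0]
    v=R@np.linalg.inv(K)@np.array([px[0],px[1],1.0]); return c+v*(z-c[2])/v[2]
def proj(d,p):
    K=np.array(d["camera_matrix"]);R=np.array(d["rotation"]);c=np.array(d["xyz"])
    if R.shape!=(3,3): R=cv2.Rodrigues(R.astype(float))[0]
    q=K@(R.T@(np.array(p,float)-c)); return q[:2]/q[2]
E
python3 - <<'E'
from h import *
np.set_printoptions(precision=2,suppress=True)
for n in("scene","top"):
    d=cam(n,f"pics/{n}0.png");print(n,d["xyz"],np.array(d["rotation"]).tolist(),np.array(d["camera_matrix"]).tolist())
    for t in("press","hub","knob","scraper","tongs","brush","shaker","ramekin","clip","jar","mill"):
        r=cams.boxes_of(n,t); print(t,[(np.round(x["rect"],1).tolist(),round(x["p"],2)) for x in r[:2]])
print(ctrl.get_obs())
E
```

```text
scene [1229.92  443.77  848.37] [-1.1064020187057884, -2.303358953151044, 1.0427353331145477] [[382.6013051016638, 0.0, 314.3073830308882], [0.0, 382.6013051016638, 191.79683058117786], [0.0, 0.0, 1.0]]
press [([323.1, 227.8, 80.0, 99.0], 0.92)]
hub [([316.9, 184.8, 29.1, 30.5], 0.86), ([325.5, 226.4, 84.7, 105.9], 0.73)]
knob [([302.9, 185.0, 8.4, 18.2], 0.72)]
scraper [([292.1, 179.9, 66.9, 29.9], 0.95)]
tongs [([230.9, 212.1, 84.4, 29.6], 0.64)]
brush [([239.8, 165.8, 54.1, 30.8], 0.8)]
shaker [([454.6, 260.0, 25.1, 33.7], 0.76), ([352.8, 312.3, 30.4, 31.6], 0.74)]
ramekin [([428.6, 301.9, 30.9, 30.4], 0.97), ([352.2, 314.4, 28.7, 32.9], 0.62)]
clip [([346.8, 319.6, 49.0, 43.8], 0.77), ([325.8, 224.9, 86.3, 106.0], 0.66)]
jar [([283.7, 264.8, 19.6, 36.8], 0.75)]
mill [([450.4, 230.3, 24.4, 35.3], 0.91), ([352.2, 312.0, 30.7, 30.2], 0.42)]
top [ 467.03  -38.41 1675.18] [-2.2283492448929136, 2.1637894388673535, -0.0893808609338053] [[490.48009040393765, 0.0, 325.4967128102816], [0.0, 490.48009040393765, 198.15814818119685], [0.0, 0.0, 1.0]]
press [([306.7, 187.7, 80.8, 54.3], 0.61)]
hub [([307.5, 187.4, 73.8, 51.8], 0.39)]
knob [([323.4, 167.9, 8.2, 7.9], 0.63)]
scraper [([382.9, 242.1, 39.9, 68.3], 0.89)]
tongs [([390.6, 163.6, 47.1, 65.3], 0.47)]
brush [([442.9, 225.1, 13.2, 66.4], 0.64)]
shaker [([204.7, 226.5, 21.0, 18.6], 0.47)]
ramekin [([206.4, 177.8, 20.4, 20.1], 0.78)]
clip [([256.7, 144.4, 26.6, 32.2], 0.69)]
jar [([309.9, 139.3, 20.6, 22.7], 0.81)]
mill [([214.9, 246.6, 17.9, 14.7], 0.72)]
{'t': 1.2, 'qpos': array([-1.34,  0.42,  1.63,  0.  ,  1.09, -0.02]), 'qvel': array([-0., -0., -0., -0.,  0., -0.]), 'joint_torque': array([  0.  , -54.46, -27.4 ,   0.06,   0.02,  -0.  ]), 'ee_pos': array([ 153.31, -605.89,  222.68]), 'orientation': array([-3.12, -0.39, -0.  ]), 'ft_force': array([-0.13, -0.02,  0.25]), 'moment': array([-0.03, -0.  ,  0.03]), 'grasp_force': 0.0, 'width': 87.56659751185815}
```

```bash
python3 - <<'E'
import cv2
a=cv2.imread("pics/top0.png")[110:290,180:460]; cv2.imwrite("pics/a.png",cv2.resize(a,None,fx=2.85,fy=2.85,interpolation=2))
b=cv2.imread("pics/scene0.png")[130:350,190:480]; cv2.imwrite("pics/b.png",cv2.resize(b,None,fx=2.7,fy=2.7,interpolation=2))
E
```

```text
(no output)
```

View pics/a.png

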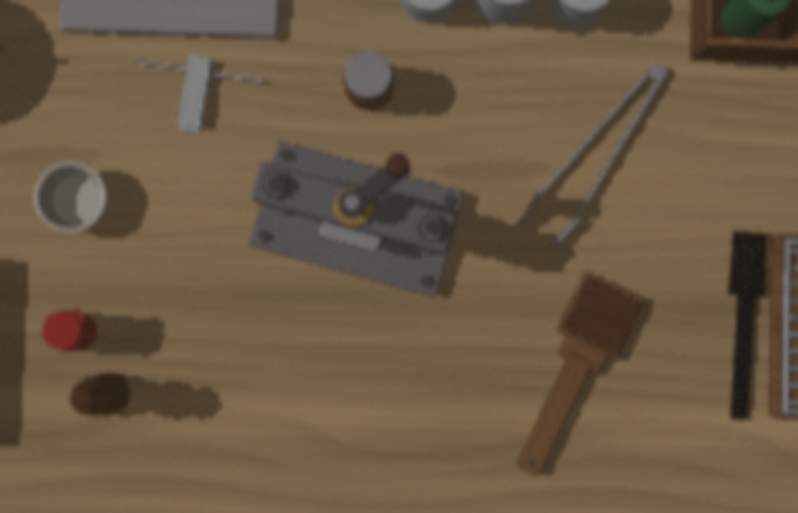

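View pics/b.png

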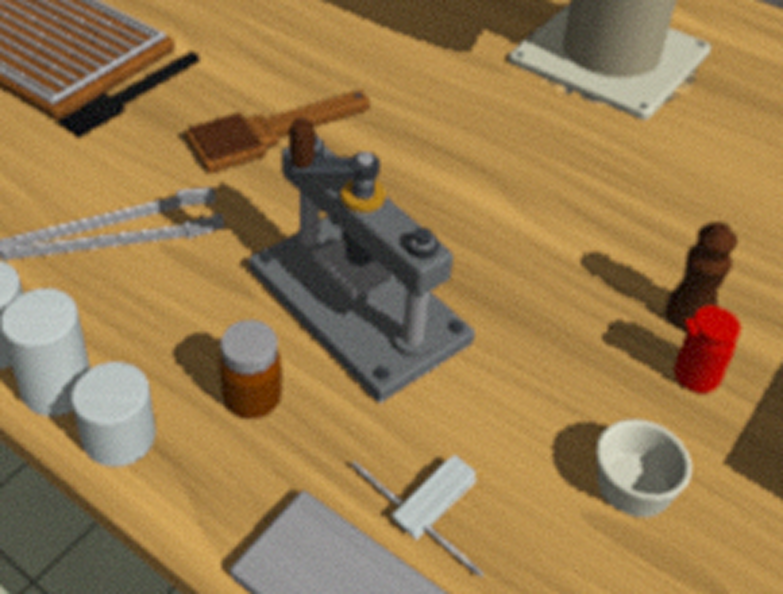

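The top view shows the press near crop (355,215), with its base corners at (280,142), (463,190), (440,297) and (250,243). The knob is back-right at (398,165). The scraper's blade is at (605,315) and its handle end at (532,468). Next I'll fit silhouettes for the press and scraper.

```bash
cat > fit.py <<'E'
from h import *
from scipy.optimize import minimize
S=4
def fill(img,d,pts,hull):
    p=np.array([proj(d,q) for q in pts]); 
    if hull: p=cv2.convexHull(p.astype(np.float32))[:,0]
    cv2.fillPoly(img,[np.round((p+.5)*S*16).astype(np.int32)],255,shift=4)
def box(x0,x1,y0,y1,z0,z1): return [(x,y,z) for x in(x0,x1) for y in(y0,y1) for z in(z0,z1)]
def T(pts,x,y,a):
    c,s=np.cos(a),np.sin(a); return [(x+c*p[0]-s*p[1],y+s*p[0]+c*p[1],p[2]) for p in pts]
def pressparts(P):
    a=P[3] if len(P)>3 else 0
    return [box(-65,65,-115,115,0,22),box(-22,22,-111,111,122,160),box(-11,11,-99,-77,22,122),box(-11,11,77,99,22,122),box(-35,35,-35,35,64,78),box(-12,12,-12,12,160,208)]
def scrparts(P,z0=0):
    L=P[3]; return [box(-40,40,-40,40,z0,z0+24),box(-65,-38,-28,28,z0,z0+20),box(-L,-60,-15,15,z0,z0+20)]
def silh(d,parts,P):
    im=np.zeros((400*S,640*S),np.uint8)
    for b in parts(P): fill(im,d,T(b,*P[:3]),True)
    return cv2.resize(im,(640,400),interpolation=cv2.INTER_AREA)/255.
def fit(data,parts,P0,scale):
    def cost(q):
        P=np.array(P0)+q*scale; e=0
        for d,m in data:
            s=silh(d,parts,P); e+=1-np.minimum(s,m).sum()/np.maximum(s,m).sum()
        return e
    k=len(P0); sim=np.vstack([np.zeros(k),np.eye(k)])
    r=minimize(cost,np.zeros(k),method="Nelder-Mead",options=dict(initial_simplex=sim,maxiter=150,xatol=.01,fatol=1e-4))
    return np.array(P0)+r.x*scale,r.fun
def masks(t,names=("top","scene")):
    o=[]
    for n in names:
        d=cam(n); r=cams.cut_out(n,t)
        if r: o.append((d,r[0]["pixels"].astype(float)))
    return o
E
python3 - <<'E'
from fit import *
np.set_printoptions(precision=3,suppress=True)
d=cam("top")
f=lambda u,v,z: ray(d,(180+u/2.85,110+v/2.85),z)
c=[f(280,142,22),f(463,190,22),f(440,297,22),f(250,243,22)]
print("press corners",np.array(c)[:,:2].tolist()); m=np.mean(c,0); print(m)
fx=(c[0]+c[1]-c[2]-c[3]); a=np.arctan2(fx[1],fx[0]); print(a)
pm=masks("press"); 
for s in (pm,pm[:1],pm[1:]): print("press",fit(s,pressparts,[m[0],m[1],a],np.array([10,10,.1])))
b=f(605,315,24);e=f(532,468,20);ax=b-e;A=np.arctan2(ax[1],ax[0]);L=np.hypot(*ax[:2])
sm=masks("scraper")
print("guess",b,A,L)
for s in (sm,sm[:1],sm[1:]): print("scr",fit(s,scrparts,[b[0],b[1],A,L],np.array([10,10,.1,8])))
for n in("top","scene"):
    D=cam(n); 
    for t,z in(("knob",254 if n=="top" else 230),):
        for k in (cams.boxes_of(n,t) or [])[:1]: print(n,t,ray(D,k["rect"][:2],z),k["p"])
E
```

```text
press corners [[700.2453567499593, 99.80617071866473], [649.586952309138, -119.42790520918845], [521.5693256776203, -95.59072248062124], [578.8331596983495, 131.01594651999275]]
[612.559   3.951  22.   ]
-0.21720946683568526
press (array([612.357,   7.232,  -0.253]), np.float64(0.10994411018927763))
press (array([612.596,   7.451,  -0.242]), np.float64(0.047087325122191825))
press (array([610.29 ,   5.544,  -0.275]), np.float64(0.05071973317292666))
guess [ 505.954 -291.342   24.   ] -0.4221488197423817 199.80081951125547
scr (array([ 503.295, -286.786,   -0.435,  200.225]), np.float64(0.30447764406372446))
scr (array([ 505.102, -287.184,   -0.434,  202.857]), np.float64(0.0940778563474195))
scr (array([ 504.044, -287.541,   -0.396,  201.164]), np.float64(0.20583960947818614))
top knob [649.69  -42.124 254.   ] 0.47
scene knob [653.768 -34.658 230.   ] 0.51
```

Request:
move_arm(
  steps=[
    [[0, 0, 0], 0.978, 0],
    [[0, 0, 0], 0.978, 0],
    [[0, 0, 0], 0.978, 0],
    [[0, 0, 0], 0.978, 0],
    [[0, 0, 0], 0.978, 0],
    [[0, 0, 0], 0.978, 0],
    [[0, 0, 0], 0.978, 0],
    [[0, 0, 0], 0.978, 0],
    [[0, 0, 0], 0, 0],
  ],
)

```text
t: 2.6
ee_pos: [153.3, -605.9, 222.7]
orientation: [-3.067, 0.682, 0.0]
ft_force: [0.3, 0.1, -0.3]
width: 87.7
grasp_force: 0.0
```

Request:
move_arm(
  steps=[
    [[0.22, -0.97, 0.3], 0, 0],
    [[0.22, -0.97, 0.3], 0, 0],
    [[0.22, -0.97, 0.3], 0, 0],
    [[0.22, -0.97, 0.3], 0, 0],
    [[0.22, -0.97, 0.3], 0, 0],
    [[0.22, -0.97, 0.3], 0, 0],
    [[0.22, -0.97, 0.3], 0, 0],
    [[0.22, -0.97, 0.3], 0, 0],
    [[0.22, -0.97, 0.3], 0, 0],
    [[0.22, -0.97, 0.3], 0, 0],
    [[0.22, -0.97, 0.3], 0, 0],
    [[0.22, -0.97, 0.3], 0, 0],
    [[0.22, -0.97, 0.3], 0, 0],
    [[0.22, -0.97, 0.3], 0, 0],
    [[0.22, -0.97, 0.3], 0, 0],
    [[0.22, -0.97, 0.3], 0, 0],
    [[0.22, -0.97, 0.3], 0, 0],
    [[0.22, -0.97, 0.3], 0, 0],
    [[0, 0, 0], 0, 0],
    [[0, 0, 0], 0, 0],
  ],
)

```text
t: 4.27
ee_pos: [427.4, -250.9, 87.4]
orientation: [-3.069, 0.671, 0.001]
ft_force: [-0.0, -0.2, 0.8]
width: 87.9
grasp_force: 0.0
```

```bash
cat > go.py <<'E'
from h import *
np.set_printoptions(precision=3,suppress=True)
def delta(x,y,z,yaw=None):
    o=ctrl.get_obs();R=cv2.Rodrigues(np.array(o["orientation"]))[0]
    a=np.arctan2(R[1,0],R[0,0]); print("t",o["t"],"pos",o["ee_pos"],"yaw",a,"zdir",R[:,2],"q",o["qpos"],"F",o["ft_force"])
    print("units",R.T@(np.array([x,y,z])-o["ee_pos"])/25, "turn" ,None if yaw is None else -np.degrees((yaw-a+np.pi)%(2*np.pi)-np.pi)/5)
E
python3 - <<'E'
from go import *
delta(427.4,-251.6,3,-.434)
d=cam("top","pics/c.png"); 
a=cv2.imread("pics/c.png")[190:300,320:450]; cv2.imwrite("pics/c.png",cv2.resize(a,None,fx=5,fy=5,interpolation=2))
print((proj(d,(504.5,-287.3,24))-[320,190])*5,(proj(d,(427.4,-251.6,20))-[320,190])*5)
E
```

```text
t 4.2667 pos [ 427.398 -250.938   87.422] yaw -0.43021431419835277 zdir [-0.001  0.    -1.   ] q [-0.555  0.45   1.997 -0.     0.695  1.446] F [-0.014 -0.205  0.783]
units [0.013 0.024 3.377] turn 0.04338076379939658
[355.382 154.614] [299.333 267.674]
```

View pics/c.png

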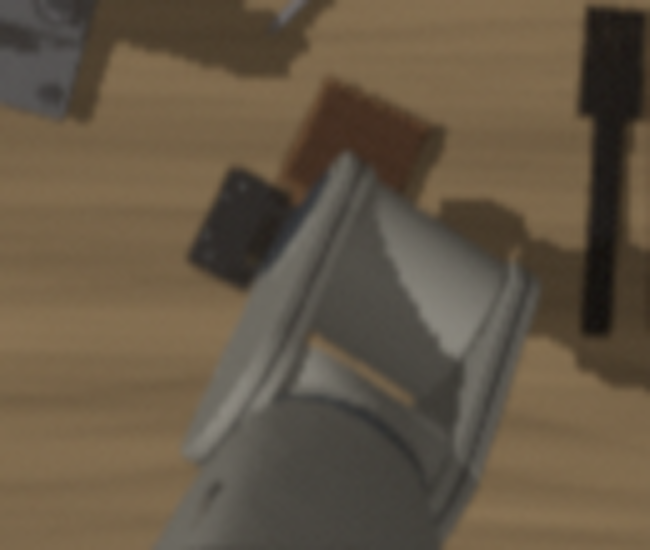

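The gripper sits over the handle, with the blade visible at (365,140) in the crop and lined up as predicted. I'll descend and grip.

Request:
move_arm(
  steps=[
    [[0, 0, 0.8], 0, 0],
    [[0, 0, 0.8], 0, 0],
    [[0, 0, 0.8], 0, 0],
    [[0, 0, 0.6], 0, 0],
    [[0, 0, 0.35], 0, 0],
    [[0, 0, 0], 0, 0],
    [[0, 0, 0], 0, 1],
    [[0, 0, 0], 0, 1],
    [[0, 0, 0], 0, 1],
    [[0, 0, 0], 0, 1],
    [[0, 0, 0], 0, 1],
    [[0, 0, 0], 0, 1],
    [[0, 0, 0], 0, 1],
    [[0, 0, 0], 0, 1],
    [[0, 0, 0], 0, 1],
    [[0, 0, 0], 0, 1],
  ],
)

```text
t: 5.65
ee_pos: [427.0, -251.7, 3.9]
orientation: [-3.068, 0.678, 0.0]
ft_force: [0.8, 0.5, 0.2]
width: 29.7
grasp_force: 29.9
```

Request:
move_arm(
  steps=[
    [[0, 0, -0.3], 0, 1],
    [[0, 0, -0.6], 0, 1],
    [[0, 0, -0.6], 0, 1],
    [[0, 0, -0.5], 0, 1],
    [[0, 0, 0], -0.5, 1],
    [[0, 0, 0], -0.5, 1],
    [[0, 0, 0], -0.5, 1],
    [[0, 0, 0], -0.5, 1],
    [[0, 0, 0], -0.1, 1],
    [[0, 0, 0], 0, 1],
    [[0, 0, 0], 0, 1],
  ],
)

```text
t: 6.57
ee_pos: [426.9, -251.7, 54.0]
orientation: [-3.116, 0.396, 0.0]
ft_force: [0.6, 0.0, -2.3]
width: 29.4
grasp_force: 29.9
```

```bash
python3 - <<'E'
from go import *
delta(365,-130,54,-.25)
delta(384,65,54,-.25)
E
```

```text
t 6.5667 pos [ 426.902 -251.674   54.   ] yaw -0.25287618149972485 zdir [-0.  0. -1.] q [-0.557  0.513  2.008 -0.     0.621  1.267] F [ 0.565  0.03  -2.286]
units [-3.615 -4.093  0.001] turn -0.03295861220956638
t 6.5667 pos [ 426.902 -251.674   54.   ] yaw -0.25287618149972485 zdir [-0.  0. -1.] q [-0.557  0.513  2.008 -0.     0.621  1.267] F [ 0.565  0.03  -2.286]
units [ -4.831 -11.835   0.002] turn -0.03295861220956638
```

Request:
move_arm(
  steps=[
    [[-0.6, -0.68, 0], 0, 1],
    [[-0.6, -0.68, 0], 0, 1],
    [[-0.6, -0.68, 0], 0, 1],
    [[-0.6, -0.68, 0], 0, 1],
    [[-0.6, -0.68, 0], 0, 1],
    [[-0.6, -0.68, 0], 0, 1],
    [[-0.12, -0.77, 0], 0, 1],
    [[-0.12, -0.77, 0], 0, 1],
    [[-0.12, -0.77, 0], 0, 1],
    [[-0.12, -0.77, 0], 0, 1],
    [[-0.12, -0.77, 0], 0, 1],
    [[-0.12, -0.77, 0], 0, 1],
    [[-0.12, -0.77, 0], 0, 1],
    [[-0.12, -0.77, 0], 0, 1],
    [[-0.12, -0.77, 0], 0, 1],
    [[-0.12, -0.77, 0], 0, 1],
    [[0, 0, 0.3], 0, 1],
    [[0, 0, 0.3], 0, 1],
    [[0, 0, 0.28], 0, 1],
    [[0, 0, 0], 0, 1],
  ],
)

```text
t: 8.23
ee_pos: [383.0, 62.6, 30.6]
orientation: [3.116, -0.396, -0.004]
ft_force: [-0.4, 0.6, -1.9]
width: 29.8
grasp_force: 29.9
```

```bash
python3 - <<'E'
from go import *
delta(384,65,31,-.25)
d=cam("top","pics/t1.png"); e=cam("scene","pics/s1.png")
a=cv2.imread("pics/t1.png")[120:270,240:390]; b=cv2.imread("pics/s1.png")[140:300,240:420]
a=cv2.resize(a,(400,400),interpolation=2); b=cv2.resize(b,(400,356),interpolation=2); b=cv2.copyMakeBorder(b,0,44,0,0,0)
cv2.imwrite("pics/m.png",np.hstack([a,b]))
E
```

```text
t 8.2333 pos [382.973  62.572  30.556] yaw -0.2527690390307761 zdir [-0.003 -0.    -1.   ] q [ 0.131  0.474  2.238 -0.     0.433  1.955] F [-0.353  0.65  -1.93 ]
units [ 0.015 -0.104 -0.018] turn -0.03173084995409433
```

View pics/m.png

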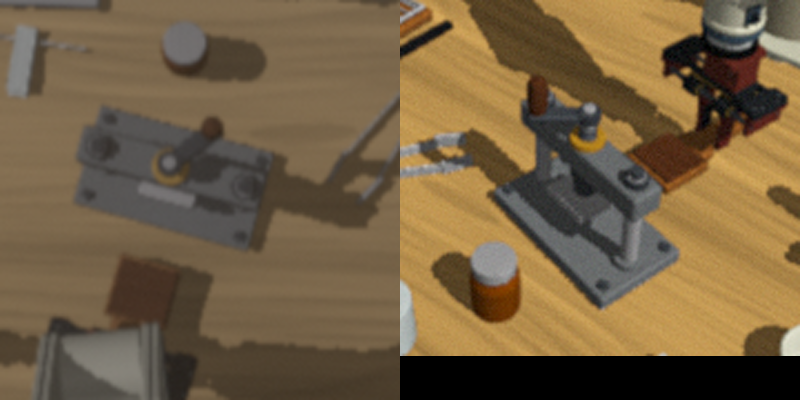

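The scraper is in front of the press, with the blade at (143,290) in the left view. It looks level. I'll check the blade's position relative to the tool before inserting it.

```bash
python3 - <<'E'
from fit import *
from go import *
G=np.array([383.,62.6]);a0=-.253;u=np.array([np.cos(a0),np.sin(a0)]);c0=G+85*u
def blade(P): return [box(-40,40,-40,40,27,51)]
for n in("top","scene"):
    d=cam(n); r=cams.cut_out(n,"scraper"); 
    if not r: print(n,"none");continue
    m=r[0]["pixels"].astype(float); print(n,r[0]["p"],m.sum(),c0)
    # keep pixels ahead of x'=-40 on top plane
    ys,xs=np.nonzero(m)
    for y,x in zip(ys,xs):
        w=ray(d,(x,y),51)[:2]-c0
        if w@u<-41: m[y,x]=0
    print(fit([(d,m)],blade,[c0[0],c0[1],a0],np.array([8,8,.1])))
pm=masks("press",("top",)); print(fit(pm,pressparts,[612,7,-.25],np.array([8,8,.08])))
E
```

```text
top 0.7 288.0 [465.294  41.324]
(array([465.294,  41.324,  -0.253]), np.float64(1.0))
scene 0.58 781.0 [465.294  41.324]
(array([463.016,  45.084,  -0.281]), np.float64(0.10640081671295842))
(array([613.023,   8.5  ,  -0.237]), np.float64(0.04534069431037646))
```

```bash
python3 - <<'E'
from fit import *
G=np.array([383.,62.6]);a0=-.253;u=np.array([np.cos(a0),np.sin(a0)]);c0=G+85*u
d=cam("top"); im=d["image"].astype(int)
p=proj(d,(c0[0],c0[1],51)); print(p)
x0,y0=int(p[0])-25,int(p[1])-25
s=im[y0:y0+50,x0:x0+50]; V=s.sum(2); H=cv2.cvtColor(s.astype(np.uint8),cv2.COLOR_RGB2HSV)
print(H[25,25],H[5,8],H[5,45]); 
hue=(H[:,:,0]<11)&(H[:,:,1]>80)
for r in hue[::2]: print("".join("#" if x else "." for x in r))
n,l,st,ce=cv2.connectedComponentsWithStats(hue.astype(np.uint8)); k=1+np.argmax(st[1:,4]); ys,xs=np.nonzero(l==k)
w=np.array([ray(d,(x0+x,y0+y),51)[:2] for x,y in zip(xs,ys)]).astype(np.float32)
m=w[((w-c0)@u)>-38]; print(len(m), cv2.minAreaRect(m))
E
```

```text
[292.7878854  229.75080331]
[ 11 120  68] [ 18  98 120] [ 17  89 109]
..................................................
..................................................
..................................................
..................................................
..................................................
..................................................
..................................................
..................................................
..................................................
..................................................
..................................................
..................................................
..................................................
............................#.....................
..................................................
..................................................
..................................................
..................................................
..................................................
..................................................
..................................................
..................................................
..................................................
..................................................
..................................................
1 ((464.6839294433594, 34.00379943847656), (0.0, 0.0), 0.0)
```

```bash
python3 - <<'E'
from fit import *
G=np.array([383.,62.6]);a0=-.253;u=np.array([np.cos(a0),np.sin(a0)]);c0=G+85*u
d=cam("top"); p=proj(d,(c0[0],c0[1],51))
H=cv2.cvtColor(d["image"],cv2.COLOR_RGB2HSV)
x0,y0=int(p[0])-25,int(p[1])-25
hue=((H[:,:,0]<15)&(H[:,:,1]>95))[y0:y0+50,x0:x0+50]
for r in hue[::2]: print("".join("#" if x else "." for x in r))
n,l,st,ce=cv2.connectedComponentsWithStats(hue.astype(np.uint8)); k=1+np.argmax(st[1:,4]); m=np.zeros((400,640));m[y0:y0+50,x0:x0+50]=(l==k)
ys,xs=np.nonzero(m)
for y,x in zip(ys,xs):
    if (ray(d,(x,y),51)[:2]-c0)@u<-41: m[y,x]=0
def blade(P): return [box(-40,40,-40,40,27,48)]
print(c0,fit([(d,m)],blade,[c0[0],c0[1],a0],np.array([8,8,.1])))
E
```

```text
..................................................
..................................................
..................................................
..................................................
..................................................
..................................................
..................#####...........................
.................###############..................
.................#####################............
................########################..........
................#######################...........
...............########################...........
...............########################...........
..............########################............
.............#########################............
............########################..............
.............#######################..............
...............#####################..............
...............############.#...###...............
..............####...............#................
..................................................
..................................................
..................................................
..................................................
..................................................
[465.29409732  41.3236858 ] (array([ 4.67333816e+02,  4.31917454e+01, -2.04110322e-01]), np.float64(0.12149442331248783))
```

Request:
move_arm(
  steps=[
    [[0.5, 0, 0], 0, 1],
    [[0.5, 0, 0], 0, 1],
    [[0.5, -0.08, 0], 0, 1],
    [[0.5, 0, 0], 0, 1],
    [[0.5, 0, 0], 0, 1],
    [[0.5, 0, 0], 0, 1],
    [[0.5, 0, 0], 0, 1],
    [[0.5, 0, 0], 0, 1],
    [[0.5, 0, 0], 0, 1],
    [[0.5, 0, 0], 0, 1],
    [[0.5, 0, 0], 0, 1],
    [[0.5, 0, 0], 0, 1],
    [[0.05, 0, 0], 0, 1],
    [[0, 0, 0], 0, 1],
    [[0, 0, 0], 0, 1],
  ],
)

```text
t: 9.98
ee_pos: [530.4, 27.5, 31.6]
orientation: [3.117, -0.395, -0.002]
ft_force: [-0.1, 0.1, -1.1]
width: 29.7
grasp_force: 29.9
```

```bash
python3 - <<'E'
from go import *
delta(530,26.6,26,-.25)
d=cam("top","pics/t2.png"); e=cam("scene","pics/s2.png")
a=cv2.imread("pics/t2.png")[140:240,250:350]; b=cv2.imread("pics/s2.png")[170:280,270:380]
a=cv2.resize(a,(400,400),interpolation=2); b=cv2.resize(b,(400,400),interpolation=2)
cv2.imwrite("pics/m2.png",np.hstack([a,b]))
E
```

```text
t 9.9833 pos [530.419  27.495  31.603] yaw -0.251967615870328 zdir [-0.001  0.    -1.   ] q [0.029 0.588 1.933 0.    0.622 1.852] F [-0.087  0.12  -1.105]
units [-0.007  0.039  0.224] turn -0.02254721701455232
```

View pics/m2.png

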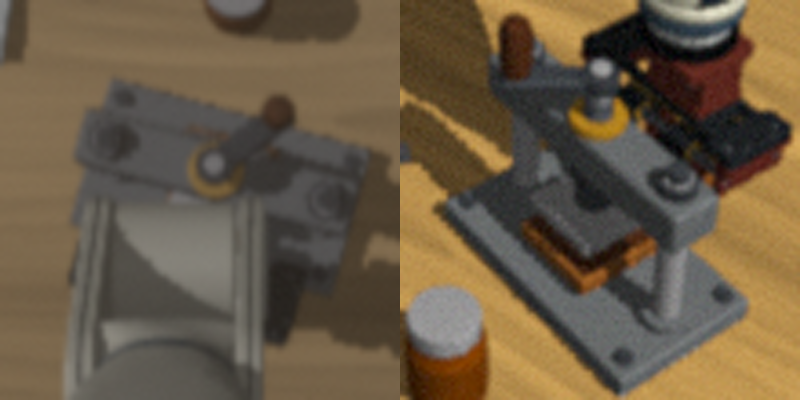

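The blade is between the bed and the platen and about centred, visible at (590,250) in the right pane. Lowering now.

Request:
move_arm(
  steps=[
    [[0, 0, 0.06], 0, 1],
    [[0, 0, 0.06], 0, 1],
    [[0, 0, 0.06], 0, 1],
    [[0, 0, 0.06], 0, 1],
    [[0, 0, 0], 0, 1],
    [[0, 0, 0], 0, 1],
  ],
)

```text
t: 10.58
ee_pos: [531.0, 27.7, 26.0]
orientation: [-3.117, 0.394, 0.0]
ft_force: [-0.7, 1.4, -0.2]
width: 29.8
grasp_force: 30.0
```

Request:
move_arm(
  steps=[
    [[0, 0, 0], 0, 0.6],
    [[0, 0, 0], 0, 0.3],
    [[0, 0, 0], 0, 0.3],
    [[0, 0, 0], 0, 0.3],
    [[0, 0, 0], 0, 0.3],
    [[0, 0, 0], 0, 0.3],
    [[0, 0, -0.2], 0, 0.3],
    [[0, 0, -0.4], 0, 0.3],
    [[-0.4, 0, -0.8], 0, 0.3],
    [[-0.4, 0, -0.8], 0, 0.3],
    [[-0.4, 0, -0.8], 0, 0.3],
    [[-0.4, 0, -0.8], 0, 0.3],
    [[-0.4, 0, -0.8], 0, 0.3],
    [[-0.8, 0, -0.8], 0, 0.3],
    [[-0.8, 0, -0.8], 0, 0.3],
    [[-0.8, 0, -0.8], 0, 0.3],
    [[-0.8, 0, -0.8], 0, 0.3],
    [[-0.8, 0, -0.8], 0, 0.3],
    [[0, 0, -0.8], 0, 0.3],
    [[0, 0, 0], 0, 0.3],
  ],
)

```text
t: 12.25
ee_pos: [387.0, 65.5, 265.0]
orientation: [-3.115, 0.393, -0.011]
ft_force: [0.6, -0.3, 0.3]
width: 61.6
grasp_force: 0.0
```

```bash
python3 - <<'E'
from fit import *
from go import *
delta(530,26.6,26,-.25)
d=cam("top","pics/t3.png"); e=cam("scene","pics/s3.png")
for n,D in(("top",d),("scene",e)):
    for k in (cams.boxes_of(n,"knob") or [])[:2]: print(n,[ray(D,k["rect"][:2],z) for z in(230,254)],k["rect"],k["p"])
pm=masks("press",("top","scene"))
for s in (pm[:1],pm[1:]): print("press",fit(s,pressparts,[612,7,-.25],np.array([8,8,.08])))
a=cv2.imread("pics/t3.png")[150:270,250:370]; b=cv2.imread("pics/s3.png")[150:260,270:380]
cv2.imwrite("pics/m3.png",np.hstack([cv2.resize(x,(400,400),interpolation=2) for x in(a,b)]))
for n,D in(("top",d),("scene",e)):
    r=cams.cut_out(n,"scraper"); print(n,[(x["p"],x["rect"]) for x in r])
E
```

```text
t 12.25 pos [387.001  65.456 265.049] yaw -0.2509481445207527 zdir [ 0.007  0.001 -1.   ] q [0.137 0.003 2.068 0.    1.062 1.959] F [ 0.577 -0.319  0.313]
units [5.86  0.113 9.603] turn -0.010864935881518701
top [array([630.227, -16.788, 230.   ]), array([627.517, -17.147, 254.   ])] [311.3, 174.5, 24.2, 22.6] 0.56
scene [array([653.996, -31.185, 230.   ]), array([676.349, -12.751, 254.   ])] [302.9, 184.2, 10.5, 20.9] 0.54
scene [array([722.005, 133.32 , 230.   ]), array([741.718, 145.369, 254.   ])] [340.5, 229.2, 69.3, 49.9] 0.37
press (array([614.158,   8.114,  -0.235]), np.float64(0.1522603698708972))
press (array([610.89 ,   6.376,  -0.267]), np.float64(0.14022607645766083))
top [(0.89, [298.1, 217.8, 31.3, 50.3]), (0.35, [306.4, 188.8, 76.3, 52.0])]
scene [(0.66, [340.0, 228.7, 72.0, 47.8])]
```

View pics/m3.png

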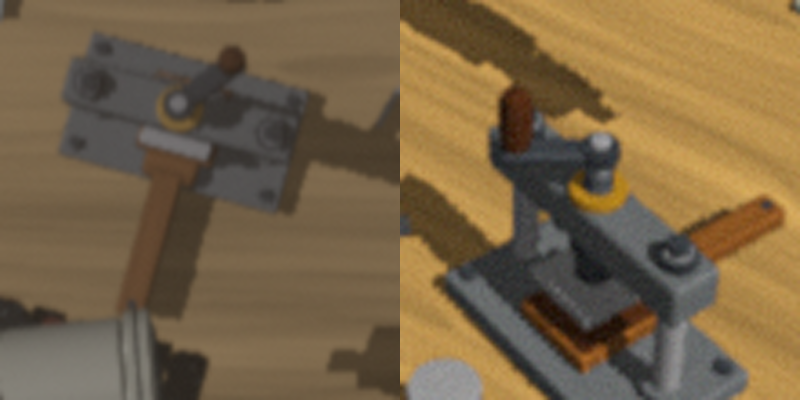

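```bash
python3 - <<'E'
from fit import *
np.set_printoptions(precision=3,suppress=True)
e=cam("scene");d=cam("top")
A=ray(e,(321.6,251.7),22);B=ray(e,(304.2,236.0),22)
print(A,B,A-B,np.linalg.norm(A-B)); y=A-B; print("yaw",np.arctan2(y[1],y[0])-np.pi/2)
r=cams.cut_out("top","scraper")[0]["pixels"]; ys,xs=np.nonzero(r)
w=np.array([ray(d,(x,y),42)[:2] for x,y in zip(xs,ys)]); u=np.array([np.cos(-.25),np.sin(-.25)]);v=np.array([-u[1],u[0]])
q=w-np.array([612.5,7.3]); s=q@u;l=q@v; k=(s<-75)&(s>-185)
b=[ (round(c),round(l[(s>c-5)&(s<=c+5)].min(),1),round(l[(s>c-5)&(s<=c+5)].max(),1)) for c in range(-205,-30,10) if ((s>c-5)&(s<=c+5)).any()]
print(b)
for X in ([612.5,7.3],):
  for c in [(-65,-115),(65,115),(65,-115),(-65,115)]:
    P=np.array(X)+c[0]*u+c[1]*v; print(c,proj(d,(P[0],P[1],22)),proj(e,(P[0],P[1],22)))
E
```

```text
[655.704  37.907  22.   ] [640.556 -37.508  22.   ] [15.147 75.415  0.   ] 76.92094277917414
yaw -0.19821749580002979
[(-195, np.float64(-8.7), np.float64(12.3)), (-185, np.float64(-16.4), np.float64(11.9)), (-175, np.float64(-17.7), np.float64(13.7)), (-165, np.float64(-17.2), np.float64(12.4)), (-155, np.float64(-16.3), np.float64(12.9)), (-145, np.float64(-16.7), np.float64(12.5)), (-135, np.float64(-16.2), np.float64(12.1)), (-125, np.float64(-16.6), np.float64(13.0)), (-115, np.float64(-17.0), np.float64(13.6)), (-105, np.float64(-15.2), np.float64(12.2)), (-95, np.float64(-16.5), np.float64(12.8)), (-85, np.float64(-16.0), np.float64(12.4)), (-75, np.float64(-15.5), np.float64(12.9)), (-65, np.float64(-22.3), np.float64(18.9)), (-55, np.float64(-27.8), np.float64(24.9)), (-45, np.float64(-28.2), np.float64(27.7)), (-35, np.float64(-29.6), np.float64(29.5))]
(-65, -115) [332.145 214.293] [315.787 206.855]
(65, 115) [277.446 158.72 ] [329.976 274.505]
(65, -115) [342.665 177.425] [281.539 224.357]
(-65, 115) [266.585 195.484] [365.818 251.922]
```

```bash
python3 - <<'E'
from fit import *
from go import *
e=cam("scene");d=cam("top")
print(ray(d,(319.6,168),252), ray(e,(302.9,184.6),230))
H=cv2.cvtColor(d["image"],cv2.COLOR_RGB2HSV)[158:178,308:332]
m=(H[:,:,1]>85)&((H[:,:,0]<13))
for r in m: print("".join("#" if x else "." for x in r))
# hub centre bright top
print(ray(d,(250+178/3.333,150+103/3.333),213), ray(e,(270+202*.275,150+143*.275),225))
E
```

```text
[647.553 -40.74  252.   ] [655.22  -30.177 230.   ]
........................
........................
........................
........................
........................
........................
........................
..........##............
.........####...........
..........##..#.........
........####.#..........
........#.####..........
.........##.............
..........#.............
........................
........................
........................
........................
........................
........................
[612.168   6.479 213.   ] [628.701  21.8   225.   ]
```

Request:
move_arm(
  steps=[
    [[0, 0, -0.5], 0, 0],
    [[0, 0, -0.5], 0, 0],
    [[0.93, 0.116, 0], 0, 0],
    [[0.93, 0.116, 0], 0, 0],
    [[0.93, 0.116, 0], 0, 0],
    [[0.93, 0.116, 0], 0, 0],
    [[0.93, 0.116, 0], 0, 0],
    [[0.93, 0.116, 0], 0, 0],
    [[0.93, 0.116, 0], 0, 0],
    [[0.93, 0.116, 0], 0, 0],
    [[0.93, 0.116, 0], 0, 0],
    [[0.93, 0.116, 0], 0, 0],
    [[0.93, 0.116, 0], 0, 0],
    [[0.93, 0.116, 0], 0, 0],
    [[0, 0, 0], 0, 0],
    [[0, 0, 0], 0, 0],
    [[0, 0, 0], 0, 0],
  ],
)

```text
t: 14.42
ee_pos: [646.6, -38.0, 285.3]
orientation: [-3.117, 0.394, 0.002]
ft_force: [-1.1, 0.4, 0.5]
width: 87.8
grasp_force: 0.0
```

```bash
python3 - <<'E'
from go import *
delta(650.5,-38,220,-.25)
e=cam("scene","pics/s4.png")
b=cv2.imread("pics/s4.png")[110:230,250:370]
cv2.imwrite("pics/m4.png",cv2.resize(b,(500,500),interpolation=2))
E
```

```text
t 14.4167 pos [646.56  -38.004 285.349] yaw -0.25175572169604066 zdir [-0.002  0.    -1.   ] q [-0.077  0.397  1.518  0.     1.228  1.745] F [-1.108  0.42   0.545]
units [ 0.157 -0.04   2.614] turn -0.020119088636538635
```

View pics/m4.png

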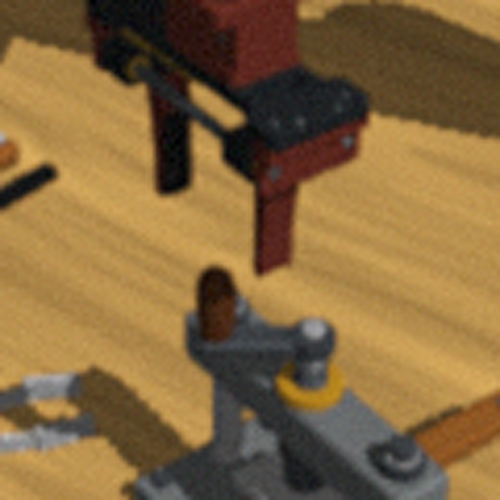

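The fingers straddle the knob: the tips are at (173,190) and (273,272), with the knob at (215,270) below and between them. Descending and gripping.

Request:
move_arm(
  steps=[
    [[0.15, -0.04, 0.4], 0, 0],
    [[0, 0, 0.6], 0, 0],
    [[0, 0, 0.6], 0, 0],
    [[0, 0, 0.6], 0, 0],
    [[0, 0, 0.4], 0, 0],
    [[0, 0, 0], 0, 0],
    [[0, 0, 0], 0, 1],
    [[0, 0, 0], 0, 1],
    [[0, 0, 0], 0, 1],
    [[0, 0, 0], 0, 1],
    [[0, 0, 0], 0, 1],
    [[0, 0, 0], 0, 1],
    [[0, 0, 0], 0, 1],
    [[0, 0, 0], 0, 1],
    [[0, 0, 0], 0, 1],
    [[0, 0, 0], 0, 1],
  ],
)

```text
t: 15.8
ee_pos: [651.2, -38.4, 220.9]
orientation: [3.116, -0.394, -0.0]
ft_force: [-2.5, -10.8, 3.0]
width: 24.6
grasp_force: 6.1
```

```bash
python3 - <<'E'
from go import *
delta(650.5,-38,220,-.25)
E
```

```text
t 15.8 pos [651.213 -38.368 220.918] yaw -0.2515443322824076 zdir [-0. -0. -1.] q [-0.077  0.465  1.567 -0.001  1.11   1.746] F [ -2.504 -10.834   2.963]
units [-0.031 -0.007  0.037] turn -0.017696744389554507
```

Request:
move_arm(
  steps=[
    [[0, 0, 0], 0, 1],
    [[0, 0, 0], 0, 1],
    [[0, 0, 0], 0, 1],
    [[0, 0, 0], 0, 1],
  ],
)

```text
t: 16.13
ee_pos: [651.2, -38.9, 220.9]
orientation: [3.116, -0.394, -0.0]
ft_force: [-1.0, -4.8, 0.9]
width: 23.5
grasp_force: 30.0
```

```bash
cat > circ.py <<'E'
from h import *
import sys,json
def rows(a0,n,step=15,yaw=-.2515,r=60):
    c,s=np.cos(yaw),np.sin(yaw); o=[]
    for i in range(n):
        a,b=np.radians([a0-i*step,a0-(i+1)*step]); D=r*np.array([np.cos(b)-np.cos(a),np.sin(b)-np.sin(a)])/25
        o.append([[round(D[0]*c+D[1]*s,3),round(D[0]*s-D[1]*c,3),round(step/360*10/25,3)],0,1])
    return json.dumps(o)
if __name__=="__main__": print(rows(*map(float,sys.argv[1:2]),int(sys.argv[2]),float(sys.argv[3])))
E
python3 circ.py -49.6 24 15
```

```text
[[[-0.425, 0.461, 0.017], 0, 1], [[-0.53, 0.335, 0.017], 0, 1], [[-0.598, 0.186, 0.017], 0, 1], [[-0.626, 0.025, 0.017], 0, 1], [[-0.611, -0.138, 0.017], 0, 1], [[-0.555, -0.291, 0.017], 0, 1], [[-0.461, -0.425, 0.017], 0, 1], [[-0.335, -0.53, 0.017], 0, 1], [[-0.186, -0.598, 0.017], 0, 1], [[-0.025, -0.626, 0.017], 0, 1], [[0.138, -0.611, 0.017], 0, 1], [[0.291, -0.555, 0.017], 0, 1], [[0.425, -0.461, 0.017], 0, 1], [[0.53, -0.335, 0.017], 0, 1], [[0.598, -0.186, 0.017], 0, 1], [[0.626, -0.025, 0.017], 0, 1], [[0.611, 0.138, 0.017], 0, 1], [[0.555, 0.291, 0.017], 0, 1], [[0.461, 0.425, 0.017], 0, 1], [[0.335, 0.53, 0.017], 0, 1], [[0.186, 0.598, 0.017], 0, 1], [[0.025, 0.626, 0.017], 0, 1], [[-0.138, 0.611, 0.017], 0, 1], [[-0.291, 0.555, 0.017], 0, 1]]
```

Request:
move_arm(
  steps=[
    [[-0.425, 0.461, 0.017], 0, 1],
    [[-0.53, 0.335, 0.017], 0, 1],
    [[-0.598, 0.186, 0.017], 0, 1],
    [[-0.626, 0.025, 0.017], 0, 1],
    [[0, 0, 0], 0, 1],
  ],
)

```text
t: 16.55
ee_pos: [591.8, -48.4, 219.3]
orientation: [-3.115, 0.395, -0.003]
ft_force: [1.2, 0.2, -2.9]
width: 23.5
grasp_force: 30.0
```

```bash
cat > st.py <<'E'
from h import *
o=ctrl.get_obs();p=o["ee_pos"];v=p[:2]-np.array([612.3,7.]);a=np.arctan2(v[1],v[0]);F=np.array(o["ft_force"])[:2]
er=v/np.hypot(*v);et=np.array([er[1],-er[0]])
print("t",round(o["t"],2),"pos",p.round(1),"ang",round(np.degrees(a),1),"r",np.hypot(*v).round(1),"Frad",round(F@er,1),"Fdrag",round(-F@et,1),"Fz",round(o["ft_force"][2],1),"grip",round(o["grasp_force"],1))
E
python3 st.py
```

```text
t 16.55 pos [591.8 -48.4 219.3] ang -110.3 r 59.1 Frad -0.6 Fdrag 1.1 Fz -2.9 grip 30.0
```

Request:
move_arm(
  steps=[
    [[-0.611, -0.138, 0.017], 0, 1],
    [[-0.555, -0.291, 0.017], 0, 1],
    [[-0.461, -0.425, 0.017], 0, 1],
    [[-0.335, -0.53, 0.017], 0, 1],
  ],
)

```text
t: 16.88
ee_pos: [554.3, -4.2, 217.7]
orientation: [3.115, -0.395, 0.005]
ft_force: [8.9, -7.7, -6.6]
width: 23.2
grasp_force: 30.0
```

```bash
python3 st.py
```

```text
t 16.88 pos [554.3  -4.2 217.7] ang -169.0 r 59.1 Frad -7.3 Fdrag 9.2 Fz -6.6 grip 30.0
```

Request:
move_arm(
  steps=[
    [[-0.186, -0.598, 0.017], 0, 1],
    [[-0.025, -0.626, 0.017], 0, 1],
    [[0.138, -0.611, 0.017], 0, 1],
    [[0.291, -0.555, 0.017], 0, 1],
    [[0.425, -0.461, 0.017], 0, 1],
    [[0.53, -0.335, 0.017], 0, 1],
  ],
)

```text
t: 17.38
ee_pos: [600.4, 66.4, 215.1]
orientation: [3.115, -0.393, -0.006]
ft_force: [-6.6, -10.2, 7.0]
width: 23.4
grasp_force: 30.0
```

```bash
python3 st.py; python3 - <<'E'
from h import *
e=cam("scene","pics/s5.png");d=cam("top","pics/t5.png")
b=cv2.imread("pics/s5.png")[130:250,250:370];a=cv2.imread("pics/t5.png")[130:250,250:370]
cv2.imwrite("pics/m5.png",np.hstack([cv2.resize(x,(400,400),interpolation=2) for x in(a,b)]))
E
```

```text
t 17.38 pos [600.4  66.4 215.1] ang 101.3 r 60.6 Frad -8.7 Fdrag 8.5 Fz 7.0 grip 30.0
```

View pics/m5.png

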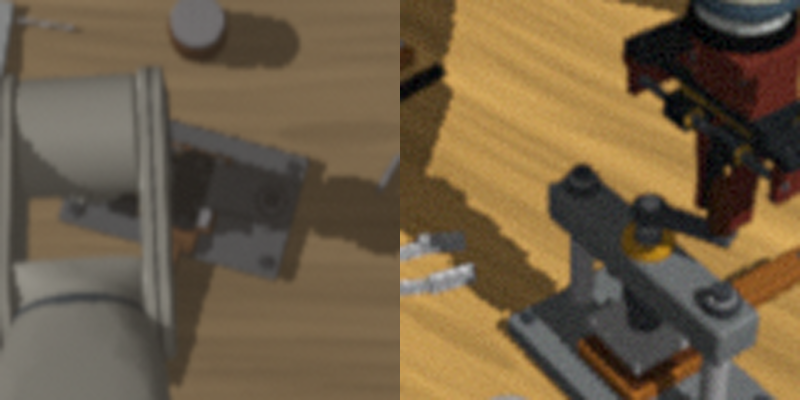

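The crank follows the grip: the arm now points left-front at (725,235) in the right pane, and the drag is about 9 N. I'll finish the first turn, then go on in small steps.

Request:
move_arm(
  steps=[
    [[0.598, -0.186, 0.017], 0, 1],
    [[0.626, -0.025, 0.017], 0, 1],
    [[0.611, 0.138, 0.017], 0, 1],
    [[0.555, 0.291, 0.017], 0, 1],
    [[0.461, 0.425, 0.017], 0, 1],
    [[0.335, 0.53, 0.017], 0, 1],
  ],
)

```text
t: 17.98
ee_pos: [671.9, 21.0, 212.7]
orientation: [-3.112, 0.393, 0.002]
ft_force: [-3.8, 7.7, 4.5]
width: 23.5
grasp_force: 30.0
```

```bash
python3 st.py
```

```text
t 17.98 pos [671.9  21.  212.7] ang 13.2 r 61.2 Frad -1.9 Fdrag 8.4 Fz 4.5 grip 30.0
```

Request:
move_arm(
  steps=[
    [[0.186, 0.598, 0.017], 0, 1],
    [[0.025, 0.626, 0.017], 0, 1],
    [[-0.138, 0.611, 0.017], 0, 1],
    [[-0.291, 0.555, 0.017], 0, 1],
  ],
)

```text
t: 18.32
ee_pos: [653.7, -36.9, 211.0]
orientation: [-3.113, 0.394, -0.007]
ft_force: [6.0, 7.9, -1.1]
width: 23.5
grasp_force: 30.0
```

```bash
python3 st.py
```

```text
t 18.32 pos [653.7 -36.9 211. ] ang -46.6 r 60.3 Frad -1.6 Fdrag 9.8 Fz -1.1 grip 30.0
```

Request:
move_arm(
  steps=[
    [[-0.425, 0.461, 0.017], 0, 1],
    [[-0.53, 0.335, 0.017], 0, 1],
    [[-0.598, 0.186, 0.017], 0, 1],
  ],
)

```text
t: 18.57
ee_pos: [610.0, -52.4, 209.8]
orientation: [-3.115, 0.395, -0.01]
ft_force: [9.4, 3.2, -3.9]
width: 23.4
grasp_force: 30.0
```

```bash
python3 st.py
```

```text
t 18.57 pos [610.  -52.4 209.8] ang -92.2 r 59.5 Frad -3.6 Fdrag 9.3 Fz -3.9 grip 30.0
```

Request:
move_arm(
  steps=[
    [[-0.626, 0.025, 0.017], 0, 1],
    [[-0.611, -0.138, 0.017], 0, 1],
    [[-0.555, -0.291, 0.017], 0, 1],
  ],
)

```text
t: 18.82
ee_pos: [568.3, -32.2, 208.6]
orientation: [3.116, -0.395, 0.008]
ft_force: [11.7, -3.3, -6.8]
width: 23.5
grasp_force: 30.0
```

```bash
python3 st.py
```

```text
t 18.82 pos [568.3 -32.2 208.6] ang -138.3 r 59.0 Frad -6.6 Fdrag 10.2 Fz -6.8 grip 30.0
```

Request:
move_arm(
  steps=[
    [[-0.461, -0.425, 0.017], 0, 1],
    [[-0.335, -0.53, 0.017], 0, 1],
    [[-0.186, -0.598, 0.017], 0, 1],
  ],
)

```text
t: 19.07
ee_pos: [553.2, 11.5, 207.3]
orientation: [3.115, -0.394, 0.005]
ft_force: [7.5, -10.4, -4.2]
width: 23.2
grasp_force: 30.0
```

```bash
python3 st.py
```

```text
t 19.07 pos [553.2  11.5 207.3] ang 175.7 r 59.2 Frad -8.3 Fdrag 9.8 Fz -4.2 grip 30.0
```

Commanded travel is 495°, and the platen has not touched yet.

Request:
move_arm(
  steps=[
    [[-0.025, -0.626, 0.017], 0, 1],
    [[0.138, -0.611, 0.017], 0, 1],
    [[0.291, -0.555, 0.017], 0, 1],
  ],
)

```text
t: 19.32
ee_pos: [573.1, 52.5, 206.0]
orientation: [3.114, -0.393, -0.001]
ft_force: [-0.3, -13.7, 3.7]
width: 23.6
grasp_force: 30.0
```

```bash
python3 st.py
```

```text
t 19.32 pos [573.1  52.5 206. ] ang 130.7 r 60.0 Frad -10.2 Fdrag 9.2 Fz 3.7 grip 30.0
```

Request:
move_arm(
  steps=[
    [[0.425, -0.461, 0.017], 0, 1],
    [[0.53, -0.335, 0.017], 0, 1],
    [[0.598, -0.186, 0.017], 0, 1],
  ],
)

```text
t: 19.57
ee_pos: [615.9, 67.7, 204.7]
orientation: [3.116, -0.393, -0.007]
ft_force: [-9.9, -6.7, 10.0]
width: 23.5
grasp_force: 30.0
```

```bash
python3 st.py
```

```text
t 19.57 pos [615.9  67.7 204.7] ang 86.7 r 60.8 Frad -7.2 Fdrag 9.5 Fz 10.0 grip 30.0
```

Request:
move_arm(
  steps=[
    [[0.626, -0.025, 0.017], 0, 1],
    [[0.611, 0.138, 0.017], 0, 1],
    [[0.555, 0.291, 0.017], 0, 1],
  ],
)

```text
t: 19.82
ee_pos: [657.4, 48.5, 203.5]
orientation: [-3.114, 0.393, 0.006]
ft_force: [-10.2, 4.0, 9.0]
width: 23.6
grasp_force: 30.0
```

```bash
python3 st.py
```

```text
t 19.82 pos [657.4  48.5 203.5] ang 42.6 r 61.3 Frad -4.8 Fdrag 9.8 Fz 9.0 grip 30.0
```

Request:
move_arm(
  steps=[
    [[0.461, 0.425, 0.017], 0, 1],
    [[0.335, 0.53, 0.017], 0, 1],
    [[0.186, 0.598, 0.017], 0, 1],
  ],
)

```text
t: 20.07
ee_pos: [673.4, 5.2, 202.3]
orientation: [-3.112, 0.393, -0.001]
ft_force: [-1.0, 9.8, 2.4]
width: 23.6
grasp_force: 30.0
```

```bash
python3 st.py
```

```text
t 20.07 pos [673.4   5.2 202.3] ang -1.7 r 61.1 Frad -1.3 Fdrag 9.8 Fz 2.4 grip 30.0
```

Commanded travel is 675° and there is still no rise in drag. Continuing.

Request:
move_arm(
  steps=[
    [[0.025, 0.626, 0.017], 0, 1],
    [[-0.138, 0.611, 0.017], 0, 1],
    [[-0.291, 0.555, 0.017], 0, 1],
  ],
)

```text
t: 20.32
ee_pos: [654.6, -36.1, 201.4]
orientation: [-3.111, 0.395, -0.01]
ft_force: [10.4, 13.1, -3.1]
width: 23.5
grasp_force: 30.0
```

```bash
python3 st.py
```

```text
t 20.32 pos [654.6 -36.1 201.4] ang -45.6 r 60.4 Frad -2.1 Fdrag 16.7 Fz -3.1 grip 30.0
```

Request:
move_arm(
  steps=[
    [[-0.425, 0.461, 0.017], 0, 1],
    [[-0.53, 0.335, 0.017], 0, 1],
  ],
)

```text
t: 20.48
ee_pos: [627.6, -50.7, 200.6]
orientation: [-3.113, 0.395, -0.016]
ft_force: [14.2, 6.1, -6.3]
width: 23.3
grasp_force: 30.0
```

```bash
python3 st.py
```

```text
t 20.48 pos [627.6 -50.7 200.6] ang -75.1 r 59.7 Frad -2.2 Fdrag 15.3 Fz -6.3 grip 30.0
```

The drag rose to about 16 N between -2° and -46°, so touch-down was at about -12° and the target is about -192°.

Request:
move_arm(
  steps=[
    [[-0.598, 0.186, 0.017], 0, 1],
    [[-0.626, 0.025, 0.017], 0, 1],
    [[-0.611, -0.138, 0.017], 0, 1],
    [[-0.555, -0.291, 0.017], 0, 1],
    [[-0.461, -0.425, 0.017], 0, 1],
  ],
)

```text
t: 20.9
ee_pos: [560.4, -20.8, 198.5]
orientation: [3.113, -0.394, 0.011]
ft_force: [9.7, -13.6, -3.7]
width: 23.7
grasp_force: 30.0
```

```bash
python3 st.py
```

```text
t 20.9 pos [560.4 -20.8 198.5] ang -151.8 r 58.9 Frad -2.2 Fdrag 16.6 Fz -3.7 grip 30.0
```

Request:
move_arm(
  steps=[
    [[-0.335, -0.53, 0.017], 0, 1],
    [[-0.186, -0.598, 0.017], 0, 1],
    [[-0.05, -0.31, 0.01], 0, 1],
    [[0, 0, 0], 0, 1],
    [[0, 0, 0], 0, 1],
    [[0, 0, 0], 0, 1],
  ],
)

```text
t: 21.4
ee_pos: [554.4, 19.2, 197.3]
orientation: [3.115, -0.394, 0.004]
ft_force: [1.2, -7.2, 3.9]
width: 23.8
grasp_force: 30.0
```

```bash
python3 st.py
```

```text
t 21.4 pos [554.4  19.2 197.3] ang 168.1 r 59.2 Frad -2.7 Fdrag 6.8 Fz 3.9 grip 30.0
```

Request:
move_arm(
  steps=[
    [[0, 0, 0], 0, 0.6],
    [[0, 0, 0], 0, 0.5],
    [[0, 0, 0], 0, 0.5],
    [[0, 0, 0], 0, 0.5],
    [[0, 0, 0], 0, 0.5],
    [[0, 0, -0.4], 0, 0.5],
    [[0, 0, -0.7], 0, 0.5],
    [[0, 0, -0.9], 0, 0.5],
    [[0, 0, -0.9], 0, 0.5],
    [[-0.6, 0, -0.9], 0, 0.5],
    [[-0.9, 0, -0.4], 0, 0.5],
    [[-0.9, 0, 0], 0, 0.5],
    [[-0.9, 0, 0], 0, 0.5],
    [[-0.9, 0, 0], 0, 0.5],
    [[-0.9, 0, 0], 0, 0.5],
    [[-0.9, 0, 0], 0, 0.5],
    [[0, 0, 0], 0, 0.5],
    [[0, 0, 0], 0, 0.5],
  ],
)

```text
t: 22.9
ee_pos: [407.8, 57.8, 302.4]
orientation: [-3.116, 0.393, -0.003]
ft_force: [0.5, -0.3, 0.0]
width: 43.5
grasp_force: 0.0
```

```bash
python3 - <<'E'
from go import *
delta(400,50,280)
e=cam("scene","pics/s6.png");d=cam("top","pics/t6.png")
for A in(-170,-180,-192,-205):
    k=np.radians(A);P=(612.3+60*np.cos(k),7+60*np.sin(k)); print(A,(proj(e,(*P,208))-[250,130])*400/120+[400,0],(proj(d,(*P,232))-[250,140])*400/120)
b=cv2.imread("pics/s6.png")[130:250,250:370];a=cv2.imread("pics/t6.png")[140:260,250:370]
cv2.imwrite("pics/m6.png",np.hstack([cv2.resize(x,(400,400),interpolation=2) for x in(a,b)]))
E
```

```text
t 22.9 pos [407.784  57.812 302.364] yaw -0.2508156849160612 zdir [ 0.002  0.    -1.   ] q [ 0.112 -0.006  1.984  0.     1.161  1.933] F [ 0.467 -0.266  0.048]
units [-0.225  0.381  0.894] turn None
-170 [682.164 154.188] [186.507 200.924]
-180 [693.311 158.772] [174.684 201.602]
-192 [705.054 165.767] [160.612 199.7  ]
-205 [715.217 174.905] [146.188 194.399]
```

View pics/m6.png

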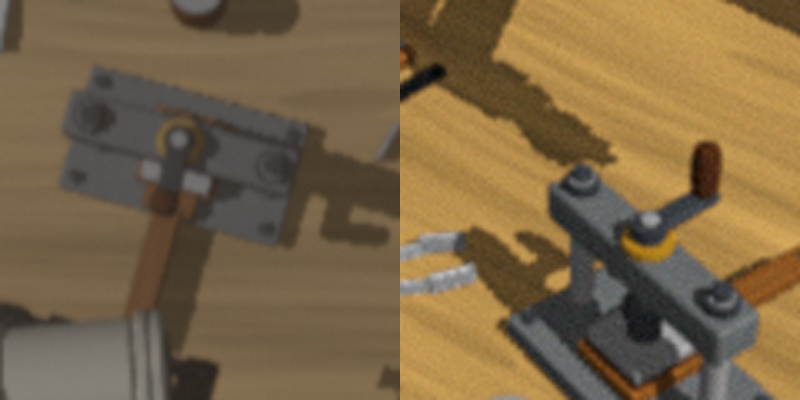

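The knob is at (706,170) in the right pane, which matches -192°. The platen is down on the facing and the scraper is straight, so I'm handing in.

```bash
python3 -c "
from workcell import ctrl
print(ctrl.close_job())"
```

```text
the job is handed in; nothing more can be done
None
```

I handed the job in: the scraper lies face up on the bed with its blade centred to within about 4 mm and its handle straight out at the front. The crank was wound about half a turn past touch-down (good to about 10°) and let go. The hand-in returned no verdict, so I don't know how it was judged.

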